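# Close up the emptied roller pump

### The arm

A 7-joint arm with a two-finger parallel gripper is mounted at the origin on the work surface. World frame = base frame: x ahead of the robot, y to its left, z up, the work surface at z = 0. Lengths are in m, angles in rad, forces in N, time in s.
With the tool pointing down it reaches from about 0.425 to 0.95 m from the base axis. Payload 16.7 kg.
Tool frame: the origin (TCP) lies on the centre line of the jaws, within the pads' length; the fingertips stand 19 mm ahead of it and the grasp point (between the pads) is the TCP; z points along the fingers, y is the line along which they close (so a half turn about z gives the same grasp; the last joint's range is limited). The gripper opens to 94 mm and grips with 3 to 60 N. Pads are 16 mm wide; open, the fingers measure 119 mm over their backs; the gripper's body (75 mm by 177 mm) begins 78 mm behind the grasp point.
Start: joints at [-1.498, 0.426, 0.074, 1.606, -0.034, 1.111, -0.067], TCP at [0.149, 0.658, 0.224] pointing down, gripper open.
Joint ranges: [-2.85, 2.85], [-0.5, 2.14], [-1.23, 1.37], [0.21, 2.46], [-1.02, 4.16], [0.16, 2.05], [-2.73, 2.73]. Speed limits (rad/s): [1.89, 1.89, 2.39, 2.39, 3.01, 3.01, 3.01].

### API

Orientations are given as a 3x3 rotation matrix whose columns are the frame's x, y, z axes.
In Python, from plant import env gives the robot as it stands. The module is installed in compiled form; this text tells all that it offers.
- The arm moves only by the tool send_rows, never from a script. Its argument "targets" is a list of rows, each a list of 7 numbers: the shift along the tool's x, y, z in cm, then the turn, a rotation vector about the tool's x, y, z in degrees, then the opening, from 0 (shut) to 1 (fully open). A call has 1 to 12 rows; each row shifts and turns the commanded pose from where the row before left it, along the tool's axes as they then stand; what a row does not reach is not made up. A row lasts 1/12 s, in which the tool goes at most 41.7 mm and 7.16 degrees, less where a joint would pass 70% of its speed; a pose out of reach is approached as far as the arm can. A call with a gripper value outside its range is refused whole. The fingers move at their own pace and stop on an object; "grip_force" is the grip in N (left out, the last holds). Time passes only in rows, so rows that do not move let the fingers close. It gives the time, the measured TCP pose, the force, the opening and the grip force at its end, in the units of the state.
- env.state(): the state, without advancing time (a new reading comes with each control period).
- env.grab_frame(name): name is "scene" or "top" or "wrist"; returns the picture (384x512x3 uint8, red, green, blue); there is no depth.
- env.camera_params(name): a dict with "fx", "fy", "cx", "cy" (pixels), "world_from_camera" (4x4, takes a point from camera to world coordinates). Camera axes: x right, y down, z forward; pixel columns grow to the right and rows downward; lengths in m; the calibration is good to about 2 mm. A picture is of the moment at which its call begins: read the wrist's pose just before it. camera_params takes no time and is no camera call; for the wrist camera it gives the pose at the moment of the call.
- env.close_job(): hands the job in; it is judged then, once.
Trained networks look in the newest picture that a camera, given by its name, has taken for a name from the list of things; names that differ only in an ending like _2 or _b are one class to them, and where a whole thing is asked for, a point or a joint stands for the part that bears it (a point fixed in the world has none). Each returns a list of dicts, best first, with "score" (0 to 1); they miss things now and then, are a little off and sometimes report something else, mostly with a low value. They report only what shows in the picture. A call takes as long as a camera call.
- env.outline_of(query, camera): "region" (384x512 bool, what is visible of it).
- env.place_of(query, camera): "centre" ([x, y, z] in m, in world coordinates, good to about 4 mm: a listed point, or the origin of a listed thing).
The state is a dict: "time": time; "q": joint angles; "qd": joint speeds; "tau": joint torques, N m; "position": TCP position; "orientation": TCP orientation; "force": force on the tool from outside, world axes, zero at the start; "wrist_torque": the same for the moment, N m; "gripper_width": finger opening in m; "gripper_force": force on a finger pad.
Only numpy, scipy, OpenCV 4.12 (cv2) and the standard library are available. Lean on these libraries where they do the work, as an engineer would, in place of code of your own. Each camera call takes 0.05 s, during which the arm holds its last target. There are 200 camera calls.

### The job

The roller pump on the console has been emptied and wiped down and has to be closed up. Leave its clear cover standing open until the hand crank on the rotor is folded flat into its spring clip; snap the hinged tube-clamp strap on the side of the pump shut too, and bring the clear cover down and press it until its catch holds it shut. Leave the bottles, tape, bowl and instruments round the pump where they are.

Things in the scene. Friction and masses are not known exactly. Their poses are not given: they have to be found in the camera images.
- pump: roller pump head, fixed. Aluminium housing 190 x 190 mm, top 105 mm up, on a grey plinth 20 mm high (reaches 115 mm to -x, +x and +y, 155 mm to -y). Origin on the table under the rotor's axis; front is -x, with the cover's black catch (44 mm wide, 63 to 103 mm up, out to x = -122). The tube-clamp block is on the -y face. The rotor sits in a round well 156 mm across.
- rotor (a joint): turn of the rotor about the pump's vertical axis (rad, counter-clockwise from above); its drive holds it stiffly (about 4 N m). At 0 the folded crank points from its hinge to the pump's +y. Range +-0.65. Fixed things elsewhere: slanted control modules 150 mm high beyond 0.42 m to either side, a second pump (already shut, not part of the job) at the far -y corner.
- crank (a joint): hand crank: black rod 14 mm thick on the rotor. 0 = folded flat, 1.57 = upright (rad). A weak spring lifts it again when let go. Folded, it lies in a spring clip 45 mm from the hinge, which it meets at 0.26 rad, takes 5 N at 68 mm from the hinge to pass and has passed at 0.11; gripped it reads about 0. Press beyond the clip, near the tip.
- crank_hinge (a point): on the crank's hinge axis at the rod's centre line, 40 mm from the rotor's axis, 96.5 mm above the table. Turns with the crank: x along the level hinge axis, y along the rod to its tip. Folded, the rod points along (world up) cross x, its top 103.5 mm above the table, the clip's 106, the rotor's ribs 99.5.
- crank_tip (a point): the free end of the crank rod, 78 mm from its hinge
- strap (a joint): tube-clamp strap: bright steel, 92 mm long, 30 wide, 5 thick, hinged at its rear end on the clamp block at the pump's -y side. 0 = shut, lying along the block's top; grows as it stands up (rad), at most 1.35. A weak spring lifts it unless its catch holds: met at 0.13 rad, takes 6 N at 80 mm from the hinge, passed at 0.06; held it reads about 0.
- strap_hinge (a point): on the strap's hinge axis, mid-thickness of the strap, middle of its width, 89.5 mm above the table. Turns with the strap: y along the hinge axis (positive turn opens), -x from the hinge to the lip, z out of the outer (upper) face.
- strap_lip (a point): free end of the strap on its upper face, 90 mm from the hinge; shut it is 92 mm above the table, with a 3 mm rubber pad on the last 10 mm. The black catch under the lip on the clamp block's front is 42 mm wide and up to 90 mm above the table.
- cover (a joint): smoked clear cover, 186 mm wide, hinged along the pump's rear edge. 0 = shut, grows as it opens (rad). It stands at 1.05 to 1.18, leaning forward over the rotor; stop at 1.22. 1.5 N at its edge moves it; a spring lifts it again to 0.75 or more unless the catch at the middle of the front edge holds: met at 0.057 rad, takes 7 N at the edge, passed at 0.022; held it reads about 0.
- cover_hinge (a point): on the cover's hinge axis, middle of its width, mid-thickness of the 6 mm plate, 112 mm above the table. Turns with the cover: y along the hinge axis, -x from the hinge to the free edge, z out of the outer (upper) face.
- cover_edge (a point): middle of the cover's free edge on its upper face, 204 mm from the hinge; a grey strip 14 mm wide, 150 mm long and 4 mm higher than the plate runs along the edge. Shut: the plate's upper face is 115 mm above the table.
- saline: bystander: clear bottle 68 mm across, 165 mm tall, standing beside the pump; origin at the centre of its foot
- vial: bystander: small glass jar 38 mm across, 62 mm tall, standing beside the pump; origin at the centre of its foot
- drugbottle: bystander: amber bottle 48 mm across, 95 mm tall, standing beside the pump; origin at the centre of its foot
- tape: bystander: roll of tape lying flat, 84 mm across, 25 mm high; origin under its centre
- gallipot: bystander: small steel bowl 90 mm across, 45 mm high; origin under its centre
- forceps: bystander: steel locking forceps lying flat in front of the pump, about 190 mm long along its x; origin near its middle, at table level
- syringe: bystander: plastic syringe lying behind the pump, 136 mm long along its x, 30 mm across its finger flange; origin near its middle, at table level

How it is judged:
At the end, for the whole second after the job is handed in: The crank lies in its clip (under 0.08 rad), the tube-clamp strap is held by its catch (under 0.04 rad) and the clear cover is held by its catch (under 0.018 rad, 4 mm at its edge), all at rest and let go; no bystander has been shifted by more than 30 mm or knocked over (value of joint crank below 0.08 rad and value of joint strap below 0.04 rad and value of joint cover below 0.018 rad and velocity of joint crank between -0.1 and 0.1 rad/s and velocity of joint strap between -0.1 and 0.1 rad/s and velocity of joint cover between -0.1 and 0.1 rad/s); the robot touches nothing.
It fails at once if the clear cover is brought down (below 0.8 rad) while the crank is not yet folded into its clip (value of joint cover below 0.8 rad and value of joint crank above 0.1 rad).
It fails at once if a bystander is shifted by more than 30 mm or knocked over (distance of any of saline, vial, drugbottle, tape, gallipot, forceps, syringe from where it was at the start of the episode above 0.03 m or angle between any of saline, vial, drugbottle, tape, gallipot, forceps, syringe's own z axis and vertical above 0.6 rad).
It also fails if it takes over 64 s, if anything falls off the work surface, if the arm or the gripper's body presses on something with over 40 N, if the wrist force passes 120 N, or if a joint passes its speed limit or range.

## Working session

There is one attempt and no reset: what is moved stays moved. The work goes in short steps, Python scripts to look and compute and a tool call to move; the robot and the scene stay as the last step left them, time stands still between calls to the robot, and variables do not carry over. Pictures are saved under pics/ and viewed, at most 10 in all, crops included, and the job is handed in when it is done.

Besides the shell and the picture viewer there is one more tool, called after "Call:" by a JSON object that holds its "api" and its "payload". send_rows: Moves the arm, as the interface text tells. Its arguments: {"type":"object","properties":{"targets":{"type":"array"},"grip_force":{"type":"number"}},"required":["targets"]}

```bash
mkdir -p pics; cat > h.py <<'E'
from plant import env
import numpy as np, cv2
np.set_printoptions(precision=4,suppress=True)
def st():
    s=env.state(); print('t',s['time'],'p',s['position'],'F',s['force'],'w',s['gripper_width']); print(s['orientation']); return s
def look(cams,names):
    for c in cams:
        im=env.grab_frame(c)
        for n in names:
            r=env.place_of(n,c)
            print(c,n,[(np.round(x['centre'],4).tolist(),round(x['score'],2)) for x in r[:2]])
E
python3 - <<'E'
from h import *
st()
a=[]
for c in ("scene","top"):
    im=env.grab_frame(c); cv2.imwrite(f'pics/{c}0.png',im[:,:,::-1])
    for n in "pump crank_hinge crank_tip strap_hinge strap_lip cover_hinge cover_edge".split()+("saline vial drugbottle tape gallipot forceps syringe".split() if c=="top" else []):
        r=env.place_of(n,c)
        print(c,n,[(np.round(x['centre'],4).tolist(),round(x['score'],2)) for x in r[:2]])
    p=env.camera_params(c);print(p['fx'],p['world_from_camera'])
E
```

```text
t 0.0 p [0.1491 0.6579 0.2237] F [ 0.3436 -0.5054 -0.5061] w 0.09413309911207358
[[-0.9753  0.221  -0.0002]
 [ 0.221   0.9753 -0.0013]
 [-0.0001 -0.0013 -1.    ]]
scene pump []
scene crank_hinge [([0.5247, 0.2529, -0.0035], 0.67)]
scene crank_tip []
scene strap_hinge [([0.6176, -0.0354, 0.0895], 0.44)]
scene strap_lip [([0.5876, -0.0445, 0.1704], 0.49)]
scene cover_hinge [([0.698, 0.1081, 0.111], 0.72)]
scene cover_edge [([0.6102, 0.0886, 0.2976], 0.82), ([0.5882, -0.0463, 0.1747], 0.2)]
434.5498816470801 [[-0.5566  0.7519 -0.3533  0.9489]
 [ 0.8308  0.5014 -0.2417  0.2821]
 [-0.0046 -0.428  -0.9037  0.9144]
 [ 0.      0.      0.      1.    ]]
top pump [([0.5975, 0.0792, -0.0053], 0.65)]
top crank_hinge [([0.5884, 0.0467, 0.1008], 0.52)]
top crank_tip [([0.5946, 0.0667, 0.1756], 0.42)]
top strap_hinge [([0.6196, -0.0361, 0.0878], 0.55)]
top strap_lip [([0.5866, -0.0432, 0.1733], 0.49)]
top cover_hinge [([0.6934, 0.1102, 0.1121], 0.86)]
top cover_edge [([0.6099, 0.088, 0.2922], 0.66), ([0.5602, 0.3403, 0.0058], 0.44)]
top saline [([0.6267, 0.2751, -0.0018], 0.91)]
top vial [([0.6966, -0.1333, 0.0003], 0.67)]
top drugbottle [([0.5236, 0.2526, -0.0], 0.77)]
top tape [([0.5592, 0.3387, 0.0041], 0.56)]
top gallipot [([0.5116, -0.151, 0.0026], 0.56)]
top forceps [([0.3948, 0.1043, 0.0007], 0.97), ([0.5914, 0.0473, 0.0996], 0.46)]
top syringe [([0.7684, 0.1218, -0.0007], 0.69)]
431.26858520504965 [[ 0.0066 -0.9834  0.1812  0.4101]
 [-0.9999 -0.0037  0.0164  0.0364]
 [-0.0155 -0.1813 -0.9833  1.182 ]
 [ 0.      0.      0.      1.    ]]
```

```bash
python3 - <<'E'
import cv2,numpy as np
a=cv2.imread('pics/scene0.png');b=cv2.imread('pics/top0.png')
cv2.imwrite('pics/top0b.png',cv2.resize(b,(800,600)))
E
```

```text
(no output)
```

View pics/top0b.png

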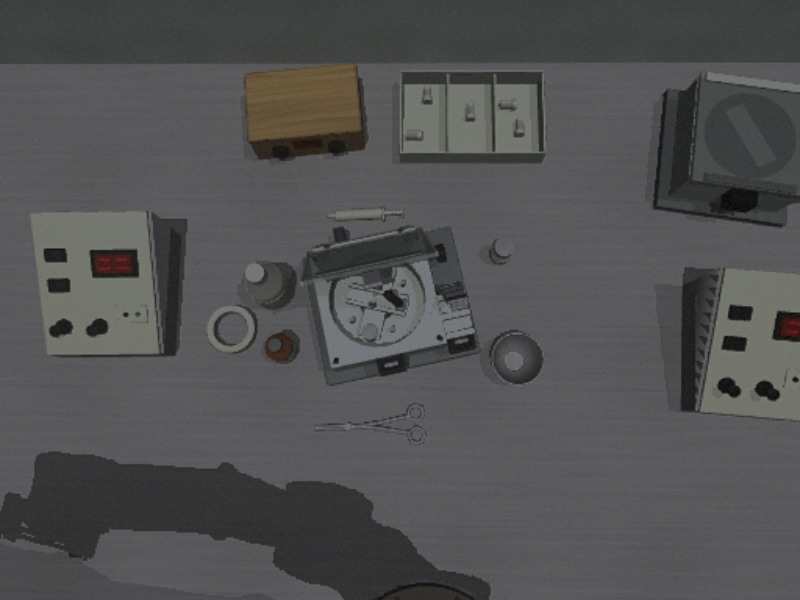

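View pics/scene0.png

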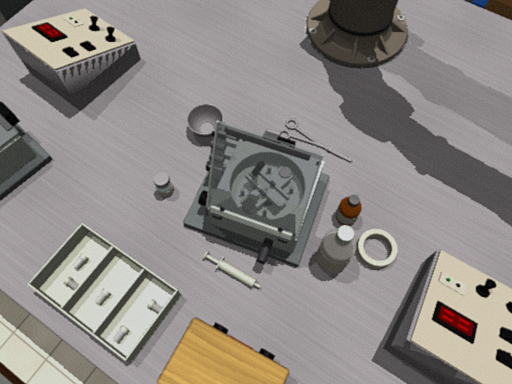

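Top view: the pump front faces the robot, with a yaw of about 0.24 rad. The cover is standing, the crank is upright near pixel (393,297), and the strap is upright at the right side (455,300). Planned order is crank, then cover, then strap. I'm moving the arm over for a wrist look first.

Call:
{"api": "send_rows", "payload": {"targets": [[-1.7, -2, -0.8, 0, 0, 0, 0], [-1.7, -2, -0.8, 0, 0, 0, 0], [-1.7, -2, -0.8, 0, 0, 0, 0], [-1.7, -2, -0.8, 0, 0, 0, 0], [-1.7, -2, -0.8, 0, 0, 0, 0], [-1.7, -2, -0.8, 0, 0, 0, 0], [-1.7, -2, -0.8, 0, 0, 0, 0], [-1.7, -2, -0.8, 0, 0, 0, 0], [-1.7, -2, -0.8, 0, 0, 0, 0], [-1.7, -2, -0.8, 0, 0, 0, 0], [-1.7, -2, -0.8, 0, 0, 0, 0], [-1.7, -2, -0.8, 0, 0, 0, 0]], "grip_force": 20}}

```text
time: 2.15
position: [0.2955, 0.3779, 0.321]
orientation: [[-0.975, 0.221, 0.0], [0.221, 0.975, 0.0], [0.0, 0.0, -1.0]]
force: [1.5, 0.5, -0.7]
gripper_width: 0.0176
gripper_force: 0.0
```

Call:
{"api": "send_rows", "payload": {"targets": [[-1.7, -2, -0.4, 0, 0, 0, 0], [-1.7, -2, -0.4, 0, 0, 0, 0], [-1.7, -2, -0.4, 0, 0, 0, 0], [-1.7, -2, -0.4, 0, 0, 0, 0], [-1.7, -2, -0.4, 0, 0, 0, 0], [-1.7, -2, -0.4, 0, 0, 0, 0], [-1.7, -2, -0.4, 0, 0, 0, 0], [-1.7, -2, -0.4, 0, 0, 0, 0], [-1.7, -2, -0.4, 0, 0, 0, 0], [-1.7, -2, -0.4, 0, 0, 0, 0], [-1.7, -2, -0.4, 0, 0, 0, 0], [-1.7, -2, -0.4, 0, 0, 0, 0]]}}

```text
time: 3.15
position: [0.4414, 0.0986, 0.3689]
orientation: [[-0.975, 0.221, 0.0], [0.221, 0.975, 0.001], [-0.0, 0.001, -1.0]]
force: [0.8, 1.0, -0.4]
gripper_width: 0.0005
gripper_force: 0.0
```

Call:
{"api": "send_rows", "payload": {"targets": [[0, 0, 0, 0, 0, -5, 0], [0, 0, 0, 0, 0, -5, 0], [0, 0, 0, 0, 0, -5, 0], [0, 0, 0, 0, 0, -5, 0], [0, 0, 0, 0, 0, -5, 0], [0, 0, 0, 0, 0, -2, 0], [0, 0, 0, 0, -5, 0, 0], [0, 0, 0, 0, -5, 0, 0], [0, 0, 0, 0, -5, 0, 0], [0, 0, 0, 0, -5, 0, 0], [0, 0, 0, 0, -5, 0, 0]]}}

```text
time: 4.07
position: [0.4409, 0.1003, 0.3692]
orientation: [[-0.876, -0.247, 0.414], [-0.222, 0.969, 0.107], [-0.428, 0.001, -0.904]]
force: [0.7, -0.5, 0.6]
gripper_width: 0.0006
gripper_force: 0.0
```

```bash
python3 - <<'E'
from h import *
s=st();print(s['q'])
look(["wrist"],"pump crank_hinge crank_tip cover_hinge cover_edge strap_hinge strap_lip".split())
im=env.grab_frame("wrist");cv2.imwrite('pics/w1.png',im[:,:,::-1])
look(["top","scene"],"pump crank_hinge crank_tip cover_hinge cover_edge strap_hinge strap_lip".split())
E
```

```text
t 4.0667 p [0.4409 0.1003 0.3692] F [ 0.7349 -0.526   0.6034] w 0.0006377706604293992
[[-0.8762 -0.2465  0.4142]
 [-0.2223  0.9691  0.1065]
 [-0.4276  0.0013 -0.9039]]
[-0.9478 -0.4161  0.3597  2.177   0.3491  0.9572  1.0888]
wrist pump [([0.5089, -0.1468, 0.0032], 0.26)]
wrist crank_hinge [([0.5878, 0.0391, 0.0911], 0.91)]
wrist crank_tip [([0.5972, 0.0652, 0.1747], 0.96)]
wrist cover_hinge [([0.699, 0.109, 0.1095], 0.93)]
wrist cover_edge [([0.6097, 0.0873, 0.294], 0.59), ([0.5219, 0.2519, 0.0022], 0.4)]
wrist strap_hinge [([0.6212, -0.0351, 0.0908], 0.88)]
wrist strap_lip [([0.3957, 0.1093, 0.0005], 0.23)]
top pump [([0.5969, 0.084, -0.0042], 0.69)]
top crank_hinge [([0.5885, 0.0469, 0.1013], 0.62)]
top crank_tip [([0.5946, 0.0652, 0.1751], 0.39)]
top cover_hinge [([0.6951, 0.1076, 0.1135], 0.94)]
top cover_edge [([0.6081, 0.0868, 0.2927], 0.78)]
top strap_hinge [([0.6193, -0.036, 0.0896], 0.67), ([0.5974, 0.0664, 0.1768], 0.66)]
top strap_lip [([0.5896, -0.0394, 0.1734], 0.61)]
scene pump []
scene crank_hinge [([0.6953, 0.1072, 0.1134], 0.7), ([0.6109, 0.09, 0.2947], 0.42)]
scene crank_tip []
scene cover_hinge [([0.695, 0.1067, 0.1141], 0.76)]
scene cover_edge [([0.6075, 0.0882, 0.2973], 0.87)]
scene strap_hinge [([0.6193, -0.0368, 0.0885], 0.58)]
scene strap_lip [([0.5861, -0.047, 0.1743], 0.41)]
```

View pics/w1.png

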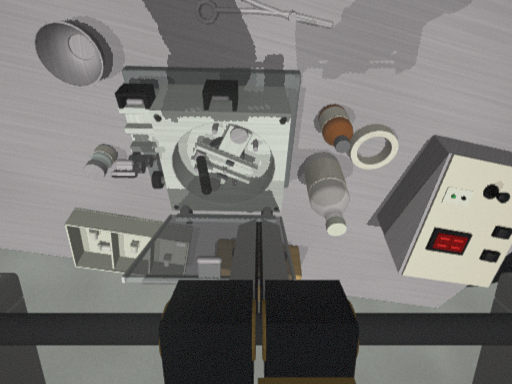

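The wrist view looks back from the robot side. The crank rod is at about (203,175), the clip and rotor bar run right-down from it, and the cover plate is at (190,245). The networks' points agree to within a few mm.

```bash
cat >> h.py <<'E'
H=np.array([.588,.045,.0965]); U=np.array([.25,.968,0])
def deltas(wps,p=None):
    s=env.state(); R=np.array(s['orientation']); p=np.array(s['position'] if p is None else p)
    for w in wps:
        d=R.T@(np.array(w)-p)*100; print(np.round(w,3),np.round(d,2),'len',round(np.linalg.norm(d),2)); p=np.array(w)
def crank(a,h): return H+a/1000*U+np.array([-.0009,-.0003,h/1000+.0206])
E
python3 - <<'E'
from h import *
deltas([crank(*x) for x in [(-15,120),(-15,58),(10,56),(25,50),(40,42),(50,34),(60,25),(66,20),(68,10),(68,4)]])
E
```

```text
[0.583 0.03  0.237] [ -5.4  -10.27  17.02] len 20.59
[0.583 0.03  0.175] [ 2.62 -0.    5.62] len 6.2
[0.59  0.054 0.173] [-1.    2.19  0.69] len 2.51
[0.593 0.069 0.167] [-0.4   1.32  0.85] len 1.62
[0.597 0.083 0.159] [-0.31  1.32  1.03] len 1.7
[0.6   0.093 0.151] [-0.1   0.88  0.93] len 1.28
[0.602 0.103 0.142] [-0.05  0.88  1.02] len 1.35
[0.604 0.109 0.137] [-0.05  0.53  0.57] len 0.78
[0.604 0.111 0.127] [0.34 0.18 0.95] len 1.02
[0.604 0.111 0.121] [ 0.25 -0.    0.54] len 0.6
```

Call:
{"api": "send_rows", "payload": {"targets": [[-0.6, -1.14, 1.89, 0, 0, 0, 0], [-0.6, -1.14, 1.89, 0, 0, 0, 0], [-0.6, -1.14, 1.89, 0, 0, 0, 0], [-0.6, -1.14, 1.89, 0, 0, 0, 0], [-0.6, -1.14, 1.89, 0, 0, 0, 0], [-0.6, -1.14, 1.89, 0, 0, 0, 0], [-0.6, -1.14, 1.89, 0, 0, 0, 0], [-0.6, -1.14, 1.89, 0, 0, 0, 0], [-0.6, -1.14, 1.89, 0, 0, 0, 0], [0.9, 0, 1.9, 0, 0, 0, 0], [0.9, 0, 1.9, 0, 0, 0, 0], [0.82, 0, 1.82, 0, 0, 0, 0]]}}

```text
time: 6.32
position: [0.5786, 0.0329, 0.1765]
orientation: [[-0.88, -0.247, 0.406], [-0.224, 0.969, 0.104], [-0.419, 0.0, -0.908]]
force: [0.2, 1.0, 0.3]
gripper_width: 0.0004
gripper_force: 0.0
```

```bash
python3 - <<'E'
from h import *
s=st()
a=env.grab_frame("top");b=env.grab_frame("scene")
cv2.imwrite('pics/c1.png',np.hstack([cv2.resize(a[140:260,180:320],(400,343)),cv2.resize(b[100:260,170:350],(386,343))])[:,:,::-1])
for c in("top","scene"):
  for n in("crank_tip","crank_hinge"): print(c,n,env.place_of(n,c)[:1])
E
```

```text
t 6.3167 p [0.5786 0.0329 0.1765] F [0.1665 1.0248 0.2724] w 0.00042348568504924463
[[-0.8798 -0.247   0.4062]
 [-0.224   0.969   0.104 ]
 [-0.4193  0.0005 -0.9079]]
top crank_tip [{'centre': [0.6257, 0.2725, 0.0007], 'score': 0.56}]
top crank_hinge []
scene crank_tip []
scene crank_hinge []
```

View pics/c1.png

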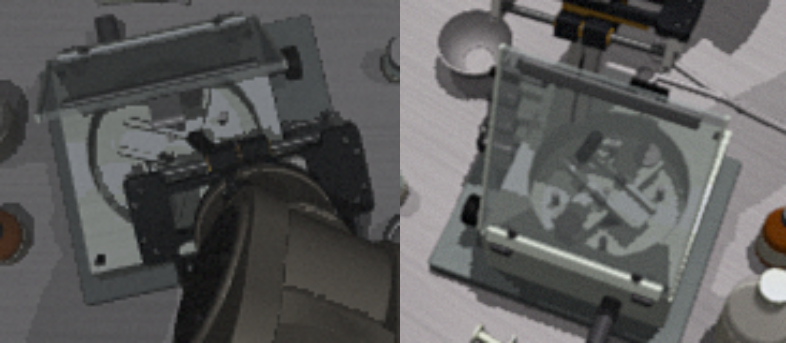

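The rod stands just on the +y side of the closed fingers (left crop, about (200,140)), and the cover is clear of the gripper. Next I push the crank over.

```bash
python3 - <<'E'
from h import *
st()
deltas([crank(*x) for x in [(10,56),(25,50),(40,42),(50,34),(60,25),(66,20),(68,12)]])
E
```

```text
t 6.6167 p [0.5792 0.0329 0.1795] F [-0.1429  0.5401  0.1061] w 0.0004939170903097355
[[-0.879  -0.2467  0.4081]
 [-0.2227  0.9691  0.106 ]
 [-0.4217  0.0023 -0.9067]]
[0.59  0.054 0.173] [-1.12  1.83  1.23] len 2.47
[0.593 0.069 0.167] [-0.4   1.31  0.85] len 1.62
[0.597 0.083 0.159] [-0.32  1.31  1.03] len 1.7
[0.6   0.093 0.151] [-0.1   0.87  0.93] len 1.28
[0.602 0.103 0.142] [-0.06  0.87  1.02] len 1.35
[0.604 0.109 0.137] [-0.05  0.52  0.58] len 0.78
[0.604 0.111 0.129] [0.25 0.17 0.77] len 0.82
```

Call:
{"api": "send_rows", "payload": {"targets": [[-0.56, 0.9, 0.6, 0, 0, 0, 0], [-0.56, 0.93, 0.6, 0, 0, 0, 0], [-0.2, 0.65, 0.42, 0, 0, 0, 0], [-0.2, 0.65, 0.43, 0, 0, 0, 0], [-0.16, 0.65, 0.51, 0, 0, 0, 0], [-0.16, 0.65, 0.52, 0, 0, 0, 0], [-0.1, 0.87, 0.93, 0, 0, 0, 0], [-0.06, 0.87, 1.0, 0, 0, 0, 0], [-0.05, 0.52, 0.58, 0, 0, 0, 0], [0, 0, 0, 0, 0, 0, 0]]}}

```text
time: 7.45
position: [0.6024, 0.1093, 0.1348]
orientation: [[-0.88, -0.248, 0.405], [-0.224, 0.969, 0.105], [-0.419, 0.002, -0.908]]
force: [-0.9, -0.1, 0.8]
gripper_width: 0.0003
gripper_force: 0.3
```

```bash
python3 - <<'E'
from h import *
s=st()
deltas([crank(*x) for x in [(68,12),(68,6)]])
a=env.grab_frame("top");b=env.grab_frame("scene")
cv2.imwrite('pics/c2.png',np.hstack([cv2.resize(a[140:260,180:320],(400,343)),cv2.resize(b[100:260,170:350],(386,343))])[:,:,::-1])
for n in("crank_tip","cover_edge"): print(n,env.place_of(n,"scene")[:1])
E
```

```text
t 7.45 p [0.6024 0.1093 0.1348] F [-0.8527 -0.0819  0.8277] w 0.00028520272710460474
[[-0.88   -0.2478  0.4052]
 [-0.2245  0.9688  0.1051]
 [-0.4186  0.0016 -0.9082]]
[0.604 0.111 0.129] [0.06 0.08 0.6 ] len 0.61
[0.604 0.111 0.123] [ 0.25 -0.    0.54] len 0.6
crank_tip []
cover_edge [{'centre': [0.5566, 0.3437, -0.0005], 'score': 0.7}]
```

View pics/c2.png

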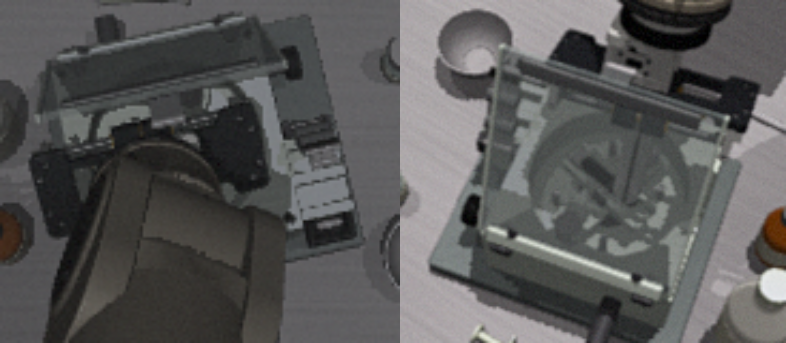

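In the scene view the rod has gone down under the fingertips, from about (590,160) towards the finger. I press straight down in steps.

Call:
{"api": "send_rows", "payload": {"targets": [[0.13, 0, 0.27, 0, 0, 0, 0], [0.13, 0, 0.27, 0, 0, 0, 0], [0.13, 0, 0.27, 0, 0, 0, 0], [0.08, 0, 0.18, 0, 0, 0, 0], [0, 0, 0, 0, 0, 0, 0]]}}

```text
time: 8.07
position: [0.6024, 0.1078, 0.1246]
orientation: [[-0.88, -0.246, 0.406], [-0.223, 0.969, 0.105], [-0.42, 0.002, -0.908]]
force: [0.8, 0.2, -0.7]
gripper_width: 0.0001
gripper_force: 0.1
```

Call:
{"api": "send_rows", "payload": {"targets": [[0.08, 0, 0.18, 0, 0, 0, 0], [0.04, 0, 0.09, 0, 0, 0, 0], [0, 0, 0, 0, 0, 0, 0]]}}

```text
time: 8.32
position: [0.6033, 0.1079, 0.1225]
orientation: [[-0.879, -0.246, 0.408], [-0.222, 0.969, 0.105], [-0.421, 0.002, -0.907]]
force: [-4.2, -1.3, 11.4]
gripper_width: 0.0002
gripper_force: 5.4
```

```bash
python3 - <<'E'
from h import *
s=st()
b=env.grab_frame("scene")
for n in("crank_tip","crank_hinge"): print(n,env.place_of(n,"scene")[:1])
w=env.grab_frame("wrist")
for n in("crank_tip","crank_hinge"): print(n,env.place_of(n,"wrist")[:2])
cv2.imwrite('pics/c3.png',np.hstack([cv2.resize(w[50:280,100:330],(400,400)),cv2.resize(b[130:220,220:310],(400,400),interpolation=cv2.INTER_CUBIC)])[:,:,::-1])
E
```

```text
t 8.3167 p [0.6033 0.1079 0.1225] F [-4.1611 -1.3096 11.4326] w 0.0002285101975687965
[[-0.8793 -0.2461  0.4077]
 [-0.2224  0.9692  0.1053]
 [-0.4211  0.0019 -0.907 ]]
crank_tip []
crank_hinge []
crank_tip [{'centre': [0.609, 0.1205, 0.0965], 'score': 0.62}]
crank_hinge [{'centre': [0.5908, 0.0395, 0.0918], 'score': 0.87}]
```

View pics/c3.png

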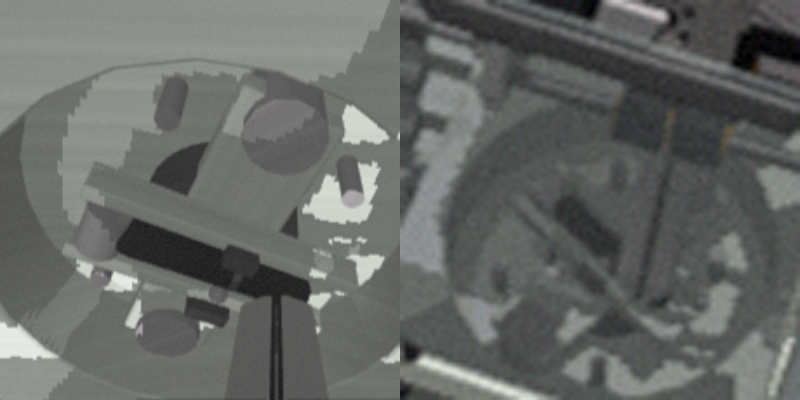

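The rod lies dark and flat in its slot under the clip (wrist crop, (120,240) to (305,290)), and the detected tip height is 96.5 mm, so it is folded. I retreat up and away, then re-check.

Call:
{"api": "send_rows", "payload": {"targets": [[-0.4, 0, -0.9, 0, 0, 0, 0], [0, 0, -2, 0, 0, 0, 0], [0, 0, -3, 0, 0, 0, 0], [0, 0, -3, 0, 0, 0, 0], [0, 0, -3, 0, 0, 0, 0], [0, 0, -3, 0, 0, 0, 0], [0, 0, -3, 0, 0, 0, 0], [0, 0, -3, 0, 0, 0, 0], [0, 0, -3, 0, 0, 0, 0], [0, 0, -2, 0, 0, 0, 0]]}}

```text
time: 9.45
position: [0.5269, 0.1002, 0.2884]
orientation: [[-0.882, -0.267, 0.389], [-0.238, 0.964, 0.122], [-0.407, 0.015, -0.913]]
force: [0.2, -0.0, 1.0]
gripper_width: 0.0004
gripper_force: 0.0
```

```bash
python3 - <<'E'
from h import *
s=st();print(s['q'])
for i in range(2): look(["wrist"],"crank_tip crank_hinge cover_edge cover_hinge strap_lip strap_hinge".split())
look(["top"],"crank_tip cover_edge cover_hinge".split())
look(["scene"],"cover_edge cover_hinge".split())
E
```

```text
t 9.45 p [0.5269 0.1002 0.2884] F [ 0.2364 -0.0307  0.9909] w 0.00039111186962662687
[[-0.8817 -0.2669  0.389 ]
 [-0.2377  0.9636  0.1224]
 [-0.4075  0.0154 -0.9131]]
[-1.3279 -0.2519  0.8942  2.1778  0.361   0.7284  1.207 ]
wrist crank_tip [([0.6089, 0.1193, 0.0964], 0.71)]
wrist crank_hinge [([0.5894, 0.0423, 0.094], 0.64)]
wrist cover_edge [([0.6954, 0.1065, 0.1088], 0.44)]
wrist cover_hinge [([0.6963, 0.1099, 0.1113], 0.96)]
wrist strap_lip [([0.5895, -0.0444, 0.1714], 0.81)]
wrist strap_hinge [([0.6199, -0.0388, 0.0884], 0.67)]
wrist crank_tip [([0.6083, 0.1185, 0.0982], 0.56)]
wrist crank_hinge [([0.5897, 0.0415, 0.0926], 0.9)]
wrist cover_edge []
wrist cover_hinge [([0.6977, 0.1087, 0.1106], 0.7)]
wrist strap_lip [([0.5903, -0.0452, 0.176], 0.58)]
wrist strap_hinge [([0.6216, -0.036, 0.0888], 0.84)]
top crank_tip [([0.6071, 0.1237, 0.0955], 0.54)]
top cover_edge [([0.6092, 0.0869, 0.294], 0.7)]
top cover_hinge [([0.6953, 0.1082, 0.1157], 0.66)]
scene cover_edge [([0.6074, 0.0884, 0.2946], 0.89), ([0.6185, -0.0364, 0.0892], 0.32)]
scene cover_hinge [([0.6928, 0.1072, 0.1131], 0.71)]
```

The crank stays folded after release (tip at z ≈ 0.096). Now the cover: I turn the tool vertical, rise and go over the edge, then pull from behind.

```bash
cat >> h.py <<'E'
from scipy.spatial.transform import Rotation as Ro
f=np.array([-.973,-.233,0]); C=np.array([.6955,.108,.112])
Rd=np.array([[-.973,-.233,0],[-.233,.973,0],[0,0,-1.]]).T
def rot(): print('rotvec deg',np.degrees(Ro.from_matrix(np.array(env.state()['orientation']).T@Rd).as_rotvec()))
def cov(g,h): return C+(g-.008)*f+np.array([0,0,h+.019])
def arc(phi,s,n): return cov(s*np.cos(phi)-n*np.sin(phi), s*np.sin(phi)+n*np.cos(phi))
E
python3 - <<'E'
from h import *
rot()
E
```

```text
rotvec deg [ 1.2706 23.8683  1.7648]
```

Call:
{"api": "send_rows", "payload": {"targets": [[-0.6, 0, -1.4, 0.3, 6, 0.45, 0], [-0.5, 0, -1.4, 0.3, 6, 0.45, 0], [-0.3, 0, -1.4, 0.3, 6, 0.45, 0], [-0.1, 0, -1.5, 0.3, 5.9, 0.4, 0], [0, 0, -1.5, 0, 0, 0, 0], [0, 0, -1.5, 0, 0, 0, 0], [0, 0, 0, 0, 0, 0, 0]]}}

```text
time: 11.08
position: [0.525, 0.0944, 0.3642]
orientation: [[-0.971, -0.232, 0.065], [-0.232, 0.973, 0.01], [-0.066, -0.006, -0.998]]
force: [0.4, 0.3, 0.7]
gripper_width: 0.0003
gripper_force: 0.0
```

```bash
python3 - <<'E'
from h import *
st();rot()
A=cov(.055,.165)
deltas([A+[-.11,-.026,.105],A+[0,0,.105],A])
E
```

```text
t 11.0833 p [0.525  0.0944 0.3642] F [0.3719 0.2847 0.7406] w 0.00029029288930414534
[[-0.9706 -0.2318  0.065 ]
 [-0.2317  0.9727  0.0098]
 [-0.0655 -0.0056 -0.9978]]
rotvec deg [-0.3221  3.7558 -0.0521]
[0.54  0.071 0.401] [-1.13 -2.64 -3.6 ] len 4.6
[0.65  0.097 0.401] [-11.28  -0.02   0.74] len 11.3
[0.65  0.097 0.296] [ 0.69  0.06 10.48] len 10.5
```

Call:
{"api": "send_rows", "payload": {"targets": [[-0.2, -0.6, -3.6, 0, 3.7, 0, 0], [-1.5, -0.4, 0, 0, 0, 0, 0], [-2, -0.4, 0, 0, 0, 0, 0], [-2, -0.4, 0, 0, 0, 0, 0], [-2, -0.4, 0, 0, 0, 0, 0], [-2, -0.4, 0, 0, 0, 0, 0], [-2, 0, 0, 0, 0, 0, 0], [-0.5, 0, 0, 0, 0, 0, 0], [0, 0, 0, 0, 0, 0, 0]]}}

```text
time: 11.83
position: [0.6469, 0.097, 0.3976]
orientation: [[-0.973, -0.233, -0.001], [-0.233, 0.973, -0.003], [0.001, -0.003, -1.0]]
force: [-0.1, -1.0, -0.9]
gripper_width: 0.0004
gripper_force: 0.0
```

```bash
python3 - <<'E'
from h import *
st();rot()
A=cov(.055,.165)
deltas([A])
look(["top","scene"],["cover_edge"])
E
```

```text
t 11.8333 p [0.6469 0.097  0.3976] F [-0.1263 -1.0186 -0.8669] w 0.00035260967400035595
[[-0.9726 -0.2326 -0.0006]
 [-0.2326  0.9726 -0.003 ]
 [ 0.0013 -0.0028 -1.    ]]
rotvec deg [-0.1616 -0.0717 -0.0171]
[0.65  0.097 0.296] [-0.29 -0.04 10.16] len 10.16
top cover_edge [([0.6108, 0.088, 0.2933], 0.7), ([0.5875, 0.0475, 0.099], 0.68)]
scene cover_edge [([0.6121, 0.0883, 0.2961], 0.67), ([0.5876, -0.0444, 0.1738], 0.19)]
```

Call:
{"api": "send_rows", "payload": {"targets": [[-0.3, 0, 2, 0, 0, 0, 0], [0, 0, 2, 0, 0, 0, 0], [0, 0, 2, 0, 0, 0, 0], [0, 0, 2, 0, 0, 0, 0], [0, 0, 2, 0, 0, 0, 0], [0, 0, 0, 0, 0, 0, 0]]}}

```text
time: 12.53
position: [0.6471, 0.0984, 0.2957]
orientation: [[-0.972, -0.234, -0.004], [-0.234, 0.972, -0.002], [0.004, -0.001, -1.0]]
force: [-1.1, 0.2, 0.1]
gripper_width: 0.0006
gripper_force: 0.0
```

```bash
python3 - <<'E'
from h import *
st();rot()
ph=[1.05,.95,.85,.75,.65,.55,.45,.35,.27,.2,.14,.09]
deltas([arc(p,.195+.006*(1-p),.006) for p in ph])
E
```

```text
t 12.5333 p [0.6471 0.0984 0.2957] F [-1.0777  0.2236  0.1288] w 0.0005814030943242236
[[-0.9723 -0.2336 -0.0036]
 [-0.2336  0.9723 -0.0022]
 [ 0.004  -0.0013 -1.    ]]
rotvec deg [-0.0727 -0.231   0.045 ]
[0.614 0.089 0.303] [ 3.45 -0.19 -0.7 ] len 3.52
[0.597 0.085 0.293] [1.7  0.   0.96] len 1.95
[0.582 0.081 0.282] [1.6  0.   1.13] len 1.96
[0.567 0.077 0.269] [1.49 0.   1.29] len 1.97
[0.554 0.074 0.255] [1.35 0.   1.43] len 1.97
[0.542 0.071 0.239] [1.21 0.   1.57] len 1.98
[0.532 0.069 0.223] [1.05 0.   1.68] len 1.98
[0.523 0.067 0.205] [0.88 0.   1.79] len 1.99
[0.518 0.065 0.19 ] [0.57 0.   1.49] len 1.6
[0.514 0.065 0.177] [0.4  0.   1.34] len 1.4
[0.511 0.064 0.165] [0.27 0.   1.17] len 1.2
[0.51  0.063 0.155] [0.17 0.   0.99] len 1.0
```

Call:
{"api": "send_rows", "payload": {"targets": [[1.7, -0.1, 0, 0, 0, 0, 0], [1.7, -0.1, 0, 0, 0, 0, 0], [1.7, 0, 0.86, 0, 0, 0, 0], [1.6, 0, 1.03, 0, 0, 0, 0], [1.5, 0, 1.2, 0, 0, 0, 0], [1.35, 0, 1.33, 0, 0, 0, 0], [1.2, 0, 1.47, 0, 0, 0, 0], [1.05, 0, 1.6, 0, 0, 0, 0], [0.9, 0, 1.7, 0, 0, 0, 0], [0, 0, 0, 0, 0, 0, 0]]}}

```text
time: 13.37
position: [0.5238, 0.0659, 0.2057]
orientation: [[-0.972, -0.233, -0.003], [-0.233, 0.972, -0.001], [0.003, -0.0, -1.0]]
force: [0.2, 0.1, -0.1]
gripper_width: -0.0001
gripper_force: 0.0
```

```bash
python3 - <<'E'
from h import *
st();rot()
ph=[.27,.2,.14,.09]
deltas([arc(p,.195+.006*(1-p),.006) for p in ph]+[cov(.205,.008),cov(.205,.005)])
look(["scene","top"],["cover_edge","crank_tip"])
b=env.grab_frame("scene"); cv2.imwrite('pics/d1.png',b[60:300,120:400,::-1])
E
```

```text
t 13.3667 p [0.5238 0.0659 0.2057] F [ 0.2089  0.0923 -0.0689] w -5.091134969273641e-05
[[-0.9725 -0.2329 -0.0025]
 [-0.2329  0.9725 -0.001 ]
 [ 0.0027 -0.0004 -1.    ]]
rotvec deg [-0.023 -0.153  0.004]
[0.518 0.065 0.19 ] [0.58 0.09 1.57] len 1.68
[0.514 0.065 0.177] [0.4  0.   1.34] len 1.4
[0.511 0.064 0.165] [0.27 0.   1.17] len 1.2
[0.51  0.063 0.155] [0.17 0.   0.99] len 1.0
[0.504 0.062 0.139] [0.59 0.   1.6 ] len 1.7
[0.504 0.062 0.136] [-0.   0.   0.3] len 0.3
scene cover_edge [([0.5122, 0.0659, 0.1871], 0.72)]
scene crank_tip []
top cover_edge []
top crank_tip []
```

View pics/d1.png

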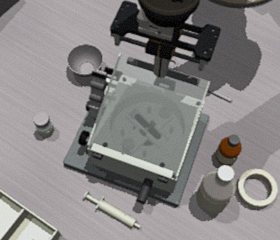

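The cover is about 0.36 rad open, with the fingers on its edge strip at crop (165,75), and the crank is flat beneath it. I continue down.

Call:
{"api": "send_rows", "payload": {"targets": [[0.58, 0.05, 1.5, 0, 0, 0, 0], [0.4, 0, 1.3, 0, 0, 0, 0], [0.3, 0, 1.2, 0, 0, 0, 0], [0.3, 0, 1.0, 0, 0, 0, 0], [0.3, 0, 0.8, 0, 0, 0, 0], [0.1, 0, 0.5, 0, 0, 0, 0], [0, 0, 0.3, 0, 0, 0, 0], [0, 0, 0.2, 0, 0, 0, 0], [0, 0, 0, 0, 0, 0, 0]]}}

```text
time: 14.47
position: [0.5067, 0.0615, 0.1385]
orientation: [[-0.973, -0.233, -0.0], [-0.233, 0.973, -0.003], [0.001, -0.002, -1.0]]
force: [0.0, -0.1, -0.9]
gripper_width: 0.0005
gripper_force: 0.0
```

Call:
{"api": "send_rows", "payload": {"targets": [[0, 0, 0.2, 0, 0, 0, 0], [0, 0, 0.1, 0, 0, 0, 0], [0, 0, 0, 0, 0, 0, 0]]}}

```text
time: 14.72
position: [0.5068, 0.0617, 0.1357]
orientation: [[-0.972, -0.233, 0.0], [-0.233, 0.972, -0.002], [0.0, -0.002, -1.0]]
force: [0.1, -0.6, 1.2]
gripper_width: 0.0005
gripper_force: 0.0
```

Call:
{"api": "send_rows", "payload": {"targets": [[0, 0, 0.1, 0, 0, 0, 0], [0, 0, 0.1, 0, 0, 0, 0], [0, 0, 0, 0, 0, 0, 0]]}}

```text
time: 14.97
position: [0.5067, 0.0617, 0.1336]
orientation: [[-0.972, -0.233, -0.0], [-0.233, 0.972, -0.002], [0.001, -0.002, -1.0]]
force: [-0.5, 0.3, 0.2]
gripper_width: 0.0004
gripper_force: 0.0
```

```bash
python3 - <<'E'
from h import *
look(["scene"],["cover_edge","cover_hinge"])
b=env.grab_frame("scene")
look(["wrist"],["cover_edge","cover_hinge"])
w=env.grab_frame("wrist")
cv2.imwrite('pics/d2.png',np.hstack([cv2.resize(w[50:384,80:430],(390,372)),cv2.resize(b[90:230,200:340],(400,372),interpolation=cv2.INTER_CUBIC)])[:,:,::-1])
E
```

```text
scene cover_edge [([0.4954, 0.0653, 0.1142], 0.86)]
scene cover_hinge [([0.6957, 0.1091, 0.1122], 0.89), ([0.6184, -0.0344, 0.088], 0.6)]
wrist cover_edge [([0.4947, 0.0614, 0.1117], 0.89)]
wrist cover_hinge []
```

View pics/d2.png

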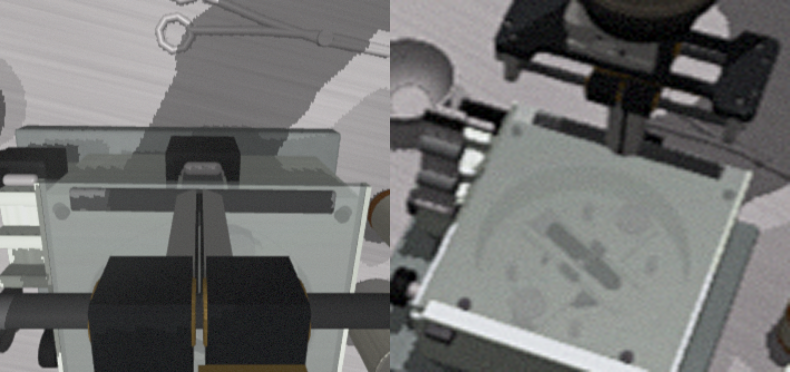

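The cover is down flat with the fingers on the strip near the catch. I see no press force yet, so I keep pressing.

Call:
{"api": "send_rows", "payload": {"targets": [[0, 0, 0.1, 0, 0, 0, 0], [0, 0, 0.1, 0, 0, 0, 0], [0, 0, 0, 0, 0, 0, 0]]}}

```text
time: 15.62
position: [0.5069, 0.0616, 0.1318]
orientation: [[-0.973, -0.233, 0.0], [-0.233, 0.973, -0.002], [0.0, -0.002, -1.0]]
force: [-1.2, 0.8, 8.3]
gripper_width: 0.0002
gripper_force: 3.7
```

Call:
{"api": "send_rows", "payload": {"targets": [[0, 0, 0.1, 0, 0, 0, 0], [0, 0, 0.05, 0, 0, 0, 0], [0, 0, 0, 0, 0, 0, 0]]}}

```text
time: 15.87
position: [0.5069, 0.0616, 0.1304]
orientation: [[-0.973, -0.233, 0.0], [-0.233, 0.973, -0.002], [0.0, -0.002, -1.0]]
force: [-2.8, 0.8, 11.7]
gripper_width: 0.0003
gripper_force: 5.5
```

Call:
{"api": "send_rows", "payload": {"targets": [[0, 0, 0.15, 0, 0, 0, 0], [0, 0, 0.15, 0, 0, 0, 0], [0, 0, 0, 0, 0, 0, 0]]}}

```text
time: 16.12
position: [0.507, 0.0616, 0.1276]
orientation: [[-0.973, -0.233, 0.0], [-0.233, 0.973, -0.002], [0.0, -0.002, -1.0]]
force: [-5.7, 0.3, 18.8]
gripper_width: 0.0006
gripper_force: 9.1
```

Call:
{"api": "send_rows", "payload": {"targets": [[0, 0, -1, 0, 0, 0, 0], [0, 0, -2, 0, 0, 0, 0], [0, 0, -3, 0, 0, 0, 0], [0, 0, -3, 0, 0, 0, 0], [0, 0, -3, 0, 0, 0, 0], [0, 0, -3, 0, 0, 0, 0], [0, 0, 0, 0, 0, 0, 0]]}}

```text
time: 16.7
position: [0.5088, 0.0617, 0.2815]
orientation: [[-0.973, -0.232, 0.005], [-0.232, 0.973, 0.0], [-0.005, -0.001, -1.0]]
force: [1.0, 0.5, 0.1]
gripper_width: 0.0005
gripper_force: 0.0
```

```bash
python3 - <<'E'
from h import *
st()
for i in range(2): look(["scene","wrist","top"],["cover_edge"])
w=env.grab_frame("wrist")
for n in ["strap_lip","strap_hinge"]: print(n,env.place_of(n,"wrist")[:1],env.place_of(n,"scene")[:1],env.place_of(n,"top")[:1])
E
```

```text
t 16.7 p [0.5088 0.0617 0.2815] F [1.0129 0.5441 0.1077] w 0.0005177684861074846
[[-0.9727 -0.2322  0.0046]
 [-0.2322  0.9727  0.0001]
 [-0.0045 -0.0009 -1.    ]]
scene cover_edge [([0.5006, 0.0623, 0.1142], 0.93), ([0.6955, 0.107, 0.1109], 0.4)]
wrist cover_edge [([0.4953, 0.0611, 0.1112], 0.92), ([0.5221, 0.2502, 0.0016], 0.51)]
top cover_edge []
scene cover_edge [([0.4964, 0.0631, 0.1138], 0.84)]
wrist cover_edge [([0.4974, 0.0629, 0.1126], 0.89)]
top cover_edge [([0.7002, -0.1291, -0.0007], 0.64)]
strap_lip [{'centre': [0.5884, -0.0428, 0.1728], 'score': 0.77}] [{'centre': [0.5873, -0.043, 0.1697], 'score': 0.57}] [{'centre': [0.5893, -0.0406, 0.1748], 'score': 0.51}]
strap_hinge [{'centre': [0.6237, -0.0339, 0.0909], 'score': 0.67}] [{'centre': [0.6207, -0.0346, 0.0927], 'score': 0.73}] [{'centre': [0.6182, -0.0363, 0.0887], 'score': 0.67}]
```

The cover stays shut after release (edge at z ≈ 0.113). Next I move behind the strap.

Call:
{"api": "send_rows", "payload": {"targets": [[-1.4, -1.7, 0, 0, 0, 0, 0], [-1.4, -1.7, 0, 0, 0, 0, 0], [-1.4, -1.7, 0, 0, 0, 0, 0], [-1.4, -1.7, 0, 0, 0, 0, 0], [-1.4, -1.7, 0, 0, 0, 0, 0], [-1.4, -1.7, 0, 0, 0, 0, 0], [-1.4, -1.7, 0, 0, 0, 0, 0], [0, 0, 0, 0, 0, 0, 0]]}}

```text
time: 18.32
position: [0.6317, -0.0337, 0.2772]
orientation: [[-0.973, -0.231, 0.001], [-0.231, 0.973, -0.004], [0.0, -0.004, -1.0]]
force: [-0.7, -0.9, -0.2]
gripper_width: 0.0005
gripper_force: 0.0
```

```bash
cat >> h.py <<'E'
S=np.array([.6195,-.0358,.0895])
def sc(g,h): return S+(g-.008)*f+np.array([0,0,h+.019])
def sarc(phi,s,n): return sc(s*np.cos(phi)-n*np.sin(phi), s*np.sin(phi)+n*np.cos(phi))
E
python3 - <<'E'
from h import *
st();rot()
deltas([sc(-.005,.1),sc(-.005,.06),sc(.02,.06)]+[sarc(p,.07+.01*(1.1-p),.002) for p in [1.05,.9,.75,.6,.45,.33,.22]]+[sc(.086,.014),sc(.086,.006)])
look(["wrist"],["strap_lip","strap_hinge"])
E
```

```text
t 18.3167 p [ 0.6317 -0.0337  0.2772] F [-0.7403 -0.9458 -0.1538] w 0.000513086994832333
[[-0.973  -0.2307  0.0006]
 [-0.2307  0.973  -0.0045]
 [ 0.0005 -0.0045 -1.    ]]
rotvec deg [-0.2574 -0.0278 -0.1262]
[ 0.632 -0.033  0.209] [-0.06  0.11  6.87] len 6.88
[ 0.632 -0.033  0.168] [-0.    0.02  4.  ] len 4.0
[ 0.608 -0.039  0.168] [ 2.5  -0.01  0.  ] len 2.5
[ 0.595 -0.042  0.171] [ 1.34 -0.   -0.21] len 1.35
[ 0.585 -0.044  0.166] [ 0.98 -0.    0.45] len 1.08
[ 0.576 -0.046  0.16 ] [0.92 0.   0.61] len 1.11
[ 0.568 -0.048  0.152] [0.84 0.   0.76] len 1.13
[ 0.561 -0.05   0.144] [0.72 0.   0.89] len 1.15
[ 0.556 -0.051  0.136] [0.48 0.   0.8 ] len 0.94
[ 0.553 -0.052  0.128] [0.36 0.   0.79] len 0.87
[ 0.544 -0.054  0.122] [0.95 0.   0.52] len 1.08
[ 0.544 -0.054  0.114] [-0.   0.   0.8] len 0.8
wrist strap_lip [([0.5909, -0.0442, 0.1739], 0.83)]
wrist strap_hinge [([0.6232, -0.038, 0.0861], 0.55)]
```

Call:
{"api": "send_rows", "payload": {"targets": [[0, 0, 2.2, 0, 0, 0, 0], [0, 0, 2.2, 0, 0, 0, 0], [0, 0, 2.2, 0, 0, 0, 0], [0, 0, 2.2, 0, 0, 0, 0], [0, 0, 2.1, 0, 0, 0, 0], [1.25, 0, 0, 0, 0, 0, 0], [1.25, 0, 0, 0, 0, 0, 0], [0.7, 0, 0, 0, 0, 0, 0], [0.65, 0, 0, 0, 0, 0, 0], [0, 0, 0, 0, 0, 0, 0]]}}

```text
time: 19.3
position: [0.5914, -0.0397, 0.1689]
orientation: [[-0.972, -0.233, 0.0], [-0.233, 0.972, -0.001], [0.0, -0.001, -1.0]]
force: [-0.3, 0.8, 0.5]
gripper_width: 0.0009
gripper_force: 0.0
```

```bash
python3 - <<'E'
from h import *
st();rot()
deltas([sarc(p,.07+.01*(1.1-p),.002) for p in [.9,.75,.6,.45,.33,.22]]+[sc(.086,.014),sc(.086,.006)])
look(["wrist","top"],["strap_lip"])
E
```

```text
t 19.3 p [ 0.5914 -0.0397  0.1689] F [-0.2797  0.7577  0.533 ] w 0.0009040331359662196
[[-0.9724 -0.2332  0.0003]
 [-0.2332  0.9724 -0.0014]
 [ 0.0001 -0.0014 -1.    ]]
rotvec deg [-0.0812 -0.0046  0.0172]
[ 0.585 -0.044  0.166] [ 0.7  -0.27  0.28] len 0.8
[ 0.576 -0.046  0.16 ] [0.92 0.   0.61] len 1.11
[ 0.568 -0.048  0.152] [0.84 0.   0.76] len 1.13
[ 0.561 -0.05   0.144] [0.72 0.   0.89] len 1.15
[ 0.556 -0.051  0.136] [0.48 0.   0.8 ] len 0.94
[ 0.553 -0.052  0.128] [0.36 0.   0.79] len 0.87
[ 0.544 -0.054  0.122] [0.95 0.   0.51] len 1.08
[ 0.544 -0.054  0.114] [-0.   0.   0.8] len 0.8
wrist strap_lip [([0.5738, -0.0494, 0.1649], 0.58)]
top strap_lip []
```

The strap lip has moved forward, so I continue the arc.

Call:
{"api": "send_rows", "payload": {"targets": [[0.7, -0.2, 0.3, 0, 0, 0, 0], [0.9, -0.1, 0.6, 0, 0, 0, 0], [0.85, 0, 0.75, 0, 0, 0, 0], [0.7, 0, 0.9, 0, 0, 0, 0], [0.5, 0, 0.8, 0, 0, 0, 0], [0.4, 0, 0.8, 0, 0, 0, 0], [0.9, 0, 0.5, 0, 0, 0, 0], [0, 0, 0.4, 0, 0, 0, 0], [0, 0, 0.3, 0, 0, 0, 0], [0, 0, 0, 0, 0, 0, 0]]}}

```text
time: 20.33
position: [0.5447, -0.0547, 0.1145]
orientation: [[-0.972, -0.233, -0.001], [-0.233, 0.972, -0.002], [0.001, -0.002, -1.0]]
force: [0.1, -0.7, -0.3]
gripper_width: 0.0005
gripper_force: 0.0
```

Call:
{"api": "send_rows", "payload": {"targets": [[0, 0, 0.2, 0, 0, 0, 0], [0, 0, 0.15, 0, 0, 0, 0], [0, 0, 0.15, 0, 0, 0, 0], [0, 0, 0, 0, 0, 0, 0]]}}

```text
time: 20.67
position: [0.5453, -0.0549, 0.1108]
orientation: [[-0.973, -0.233, 0.0], [-0.233, 0.973, -0.002], [-0.0, -0.002, -1.0]]
force: [-6.5, 2.4, 21.6]
gripper_width: 0.0004
gripper_force: 10.8
```

Firm contact at 22 N. I release and verify everything.

Call:
{"api": "send_rows", "payload": {"targets": [[0, 0, -1, 0, 0, 0, 0], [0, 0, -2, 0, 0, 0, 0], [0, 0, -3, 0, 0, 0, 0], [0, 0, -3, 0, 0, 0, 0], [0, 0, -3, 0, 0, 0, 0], [0, 0, -3, 0, 0, 0, 0], [0, 0, -3, 0, 0, 0, 0], [0, 0, 0, 0, 0, 0, 0]]}}

```text
time: 21.33
position: [0.5469, -0.0552, 0.2949]
orientation: [[-0.973, -0.232, 0.006], [-0.232, 0.973, -0.001], [-0.005, -0.003, -1.0]]
force: [-0.4, 0.3, 0.3]
gripper_width: 0.0002
gripper_force: 0.0
```

```bash
python3 - <<'E'
from h import *
st()
look(["wrist","scene","top"],["strap_lip","cover_edge","crank_tip"])
look(["top"],"saline vial drugbottle tape gallipot forceps syringe".split())
w=env.grab_frame("wrist");b=env.grab_frame("scene")
cv2.imwrite('pics/e1.png',np.hstack([cv2.resize(w,(440,330)),cv2.resize(b[90:250,160:330],(350,330),interpolation=cv2.INTER_CUBIC)])[:,:,::-1])
E
```

```text
t 21.3333 p [ 0.5469 -0.0552  0.2949] F [-0.4368  0.3253  0.3264] w 0.00021908934782508699
[[-0.9726 -0.2323  0.0057]
 [-0.2323  0.9726 -0.0015]
 [-0.0052 -0.0028 -1.    ]]
wrist strap_lip [([0.5355, -0.0589, 0.0918], 0.69), ([0.6949, 0.1067, 0.1098], 0.23)]
wrist cover_edge [([0.4947, 0.0624, 0.114], 0.71)]
wrist crank_tip []
scene strap_lip [([0.53, -0.0581, 0.0904], 0.87), ([0.4954, 0.062, 0.1162], 0.29)]
scene cover_edge [([0.4963, 0.0625, 0.1146], 0.92)]
scene crank_tip []
top strap_lip []
top cover_edge [([0.4962, 0.063, 0.1131], 0.75)]
top crank_tip [([0.768, 0.1222, -0.0002], 0.37)]
top saline [([0.627, 0.272, -0.0009], 0.61)]
top vial [([0.396, 0.1058, 0.0002], 0.68)]
top drugbottle [([0.5244, 0.2523, 0.0045], 0.69), ([0.768, 0.1219, 0.0004], 0.58)]
top tape [([0.5595, 0.3409, 0.0048], 0.86)]
top gallipot [([0.5234, 0.2505, 0.0017], 0.39)]
top forceps [([0.3974, 0.102, 0.0019], 0.46)]
top syringe [([0.7688, 0.1221, -0.0009], 0.53), ([0.5209, 0.2519, 0.0017], 0.47)]
```

View pics/e1.png

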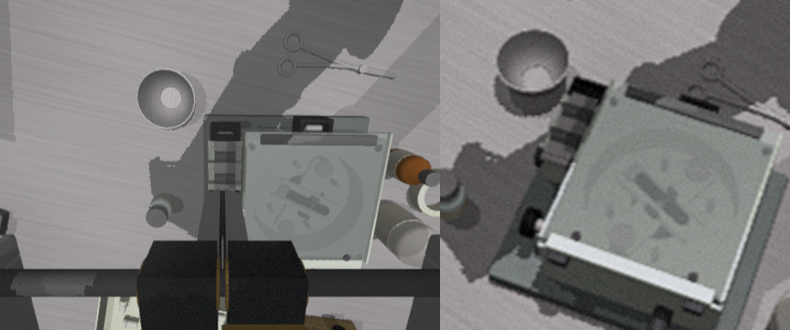

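The final views show the strap flat (lip at z ≈ 0.091), the cover shut (edge at z ≈ 0.114), the crank folded in its clip under the cover, and the bystanders in place. The arm is clear.

```bash
python3 -c "
from plant import env
print(env.close_job())"
```

```text
the job is handed in; nothing more can be done
None
```

The job is handed in at about 22 s of the 64 s: crank folded into its clip, then the cover closed, then the strap snapped shut; both stayed down when let go. No bystander looked moved, though the last position check did not re-find the vial and bowl. The hand-in returned no verdict.

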